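# Open a badge printer's card magazine for refilling

### The job

The badge printer on the desk needs new cards: lift the loose cover off its card magazine by the knob and set it down, not drop it, knob up on a free spot of the desk, leaving the other things where they are. Then take the spring-loaded card pusher by its upright grip and pull it back until its index tip is level with the fill pointer clamped on the rim, so that the new pack has room. Keep hold of it: finish while still holding the pusher there against its spring, for a colleague to drop the cards in.

Things in the scene. Friction and masses are not known exactly. Their poses are not given: they have to be found in the camera images.
- feeder: Fixed badge printer with an open-topped card magazine. Origin: on the desk under the magazine's middle; +x along the magazine to the printer body, so the pusher is pulled to -x; -y is the side of scale and pointer. Magazine x -100..100, y -67..67 mm; channel y -44..44, floor z 50, side rims' tops z 95, rear (-x) wall's top z 85 mm. Printer body x 104..202, y -70..70, top z 118 mm
- lid: Loose grey cover (hood), 160 g, 200 (x) x 134 (y) x 49 mm high, open below, walls 4 mm, on the magazine with 2 mm of play. Origin: centre of its lower edge, 85 mm over the desk at first; z up. On its top a round black knob, 22 mm wide, 30 mm tall. The pusher's grip reaches 40 mm up inside it: lift it straight up at least 50 mm
- lid_knob (a point): Centre of the top of the cover's knob, 79 mm above the cover's origin
- pusher: Black card pusher sliding in the channel, axes as feeder. Origin: on the channel floor under the grip's middle; at home at feeder x = 30 mm. It can be pulled 95 mm to -x; a spring returns it, 5 N at home to 7 N. From the grip to 60 mm ahead (+x) it has a low sled (up to 30 mm over the channel floor) that ends in a face plate 34 mm high
- pusher_grip (a point): Centre of the top of the pusher's upright grip: a fin 12 mm thick along x, 30 mm wide along y, 30 mm above the rims, top 125 mm over the desk. It can be pinched from above along x: free for 60 mm ahead and behind at home, down to 40 mm below its top
- pusher_index (a point): End of the pusher's index tip, a 3 mm wide finger that runs just over the top of the -y rim; it has the same x as the middle of the grip
- fill_pointer: Small black pointer with a steel clamp screw, 12 mm long (x), 9 mm wide, 12 mm high, fixed on top of the -y rim. Origin: foot of its 3 mm wide point, at the rim's top; axes as feeder. The index is level with it when both have the same x in the feeder's frame (a pull of 40 to 88 mm); the index passes beside it
- clear_patch (a point): Middle of a clear patch of desk, 150 mm (along world x) x 210 mm (along world y), to the left of the magazine and nearer the robot: a place where the cover fits with its length along world y (it need not be this one). Most of the rest of the desk carries clutter
- card_pack: Bystander: refill pack of white cards in a paper band, 50x86x54 mm, standing on the desk; origin under its centre
- pin_box: Bystander: small pale box of pins, 45x60x22 mm, origin under its centre
- binder_clip_1: Bystander: black binder clip, 22x41x54 mm, origin under its centre
- marker_8: Bystander: marker pen lying on the desk, 14x141x16 mm, origin under its middle

How it is judged:
By the outcome, as a careful person would: the job done as asked, in the order asked, and still so for the second after the job is handed in, while the arm keeps its last pose, push and grip.
It also fails if it takes over 54 s, if anything falls off the work surface, if the arm or the gripper's body presses on something with over 40 N, if the wrist force passes 120 N, or if a joint passes its speed limit or range.

### The arm

A 7-joint arm with a two-finger parallel gripper is mounted at the origin on a cart in front of the work surface, level with it; the furniture and walls round the work are solid. World frame = base frame: x ahead of the robot, y to its left, z up, the work surface at z = 0. Lengths are in m, angles in rad, forces in N, time in s.
With the tool pointing down it reaches from about 0.4 to 0.9 m from the base axis. Payload 5.5 kg.
Tool frame: the origin (TCP) lies midway between the tips of the shut fingers; the grasp point (between the pads) lies 19 mm behind it (robot.grasp_offset is the distance from the TCP to the grasp point, in m); z points along the fingers, y is the line along which they close (so a half turn about z gives the same grasp; the last joint's range is limited). The gripper opens to 92 mm and grips with 3 to 60 N. Pads are 19 mm wide; open, the fingers measure 130 mm over their backs; the gripper's body (75 mm by 190 mm) begins 47 mm behind the grasp point.
Start: joints at [1.503, 0.501, -0.427, 1.55, 0.221, 1.138, -0.21], TCP at [0.211, -0.615, 0.227] pointing down, gripper open.
Joint ranges: [-2.88, 2.88], [-0.31, 2.03], [-1.54, 1.56], [0.2, 2.42], [-1.41, 4.55], [0.19, 2.02], [-2.57, 2.57]. Speed limits (rad/s): [2.57, 2.57, 3.14, 3.14, 3.14, 3.14, 3.14].

### API

Orientations are given as a rotation vector (axis times angle).
In Python, from plant import monitor, optics, workorder, robot gives the robot as it stands. The module is installed in compiled form; this text tells all that it offers.
- The arm moves only by the shell command python3 -m jog 'ROWS' [FORCE]. ROWS is a JSON list of rows, 1 to 12 of them, each of 5 numbers: the finger opening in m, then dx, dy, dz in m, then a turn about the tool's z in rad; each row is the pose to reach, as a shift and turn from the pose commanded when the command began, along the tool's axes at that moment; what a row does not reach only later rows make up. A row lasts 1/8 s, in which the tool goes at most 0.0625 m and 0.188 rad, less where a joint would pass 70% of its speed; a pose out of reach is approached as far as the arm can. The fingers move at their own pace and stop on an object; FORCE is the grip in N (left out, the last holds). Time passes only in rows, so rows that do not move let the fingers close. It prints the time, the measured TCP pose, the force, the opening and the grip force at its end.
- monitor.read_state(): the state, without advancing time (a new reading comes with each control period).
- optics.capture(name): name is "scene" or "top" or "wrist"; returns (picture, depth): 384x512x3 uint8, blue, green, red; 384x512 float32, m along the optical axis (not along the pixel's ray), 0 where there is no reading.
- optics.camera_model(name): a dict with "K" (3x3 intrinsics, pixels), "k1" (the pictures are not rectified: a ray, as slopes to the right and down, at radius r is drawn at 1 + k1 r^2 times it, then the intrinsics apply), "world_to_cam" (4x4, takes a point from world to camera coordinates). Camera axes: x right, y down, z forward; pixel columns grow to the right and rows downward; lengths in m; the calibration is good to about 2 mm. A picture is of the moment at which its call begins: read the wrist's pose just before it. camera_model takes no time and is no camera call; for the wrist camera it gives the pose at the moment of the call.
- workorder.finish_job(): hands the job in; it is judged then, once.
The state is a dict: "clock": time; "joint_positions": joint angles; "qd": joint speeds; "joint_efforts": joint torques, N m; "position": TCP position; "eef_rot": TCP orientation; "ft_force": force on the tool from outside, world axes, zero at the start; "moment": the same for the moment, N m; "grip_width": finger opening in m; "grasp_force": force on a finger pad.
Only numpy, scipy, OpenCV 4.12 (cv2) and the standard library are available. Lean on these libraries where they do the work, as an engineer would, in place of code of your own. Each camera call takes 0.05 s, during which the arm holds its last target. There are 200 camera calls.

## Working session

There is one attempt and no reset: what is moved stays moved. The work goes in short steps, Python scripts to look and compute and a shell command to move; the robot and the scene stay as the last step left them, time stands still between calls to the robot, and variables do not carry over. Pictures are saved under pics/ and viewed, at most 10 in all, crops included, and the job is handed in when it is done.

```bash
mkdir -p pics; cat > h.py <<'E'
import numpy as np,cv2
from plant import monitor,optics,workorder,robot
from scipy.spatial.transform import Rotation as R
def load(n): 
    d=np.load(n+'.npz'); return d['p'],d['d'],d['K'],float(d['k1']),d['T']
def snap(cam,n):
    m=optics.camera_model(cam); p,d=optics.capture(cam)
    np.savez(n+'.npz',p=p,d=d,K=m['K'],k1=m['k1'],T=m['world_to_cam']); cv2.imwrite('pics/'+n+'.png',p); return load(n)
def rays(K,k1,uv):
    return cv2.undistortPoints(np.array(uv,float).reshape(-1,1,2),K,np.array([k1,0,0,0,0.])).reshape(-1,2)
def at_z(L,uv,z):
    p,d,K,k1,T=L; s=rays(K,k1,uv); Rm=T[:3,:3];c=-Rm.T@T[:3,3]
    v=np.c_[s,np.ones(len(s))]@Rm
    return c+v*((z-c[2])/v[:,2])[:,None]
def cloud(L):
    p,d,K,k1,T=L; h,w=d.shape; vv,uu=np.mgrid[:h,:w]
    s=rays(K,k1,np.c_[uu.ravel(),vv.ravel()]); X=np.c_[s,np.ones(len(s))]*d.reshape(-1,1)
    return ((X-T[:3,3])@T[:3,:3]).reshape(h,w,3)
def tool(target):  # shift in tool axes to world target
    s=monitor.read_state(); return R.from_rotvec(s['eef_rot']).inv().apply(np.array(target)-s['position'])
E
python3 - <<'E'
from h import *
a=snap('scene','s0');b=snap('top','t0')
cv2.imwrite('pics/t0b.png',cv2.resize(b[0],(800,600),interpolation=cv2.INTER_CUBIC))
cv2.imwrite('pics/s0b.png',cv2.resize(a[0],(800,600),interpolation=cv2.INTER_CUBIC))
s=monitor.read_state();print(s,robot.grasp_offset, R.from_rotvec(s['eef_rot']).as_matrix())
for L in (a,b): print(L[4],L[2],L[3])
E
```

```text
{'clock': 0.1, 'joint_positions': array([ 1.50318397,  0.50174871, -0.42678651,  1.55135176,  0.22082773,
        1.13828249, -0.21028668]), 'qd': array([-0.00144548, -0.00244655, -0.00062638, -0.00136516, -0.000592  ,
        0.00084424, -0.0004664 ]), 'joint_efforts': array([-1.10408873e-02, -5.67867386e+01, -5.83832279e+00, -2.79909682e+01,
       -6.90582278e-02,  2.41301075e-02,  3.18460923e-05]), 'position': array([ 0.21086716, -0.61418177,  0.22578096]), 'eef_rot': array([-3.09700867e+00, -5.17077133e-01,  4.04365492e-04]), 'ft_force': array([-0.37595502, -0.25400255, -0.72073404]), 'moment': array([ 0.03919468, -0.0138515 , -0.01680038]), 'grasp_force': 0.0, 'grip_width': 0.09186769002015101} 0.0188 [[ 9.45760565e-01  3.24864073e-01 -5.36480182e-04]
 [ 3.24864515e-01 -9.45759127e-01  1.64918025e-03]
 [ 2.83783855e-05 -1.73401302e-03 -9.99998496e-01]]
[[-0.6209041  -0.78388127  0.00287313  0.31058894]
 [-0.3303779   0.25836154 -0.9077994   0.2821326 ]
 [ 0.71086464 -0.56460559 -0.41939479  0.97117531]
 [ 0.          0.          0.          1.        ]] [[496.34390105   0.         256.50141326]
 [  0.         496.34390105 187.63465459]
 [  0.           0.           1.        ]] -0.1958512665620692
[[-0.01067112 -0.99970109 -0.02199683  0.01871488]
 [-0.989616    0.01371173 -0.14308099  0.54905719]
 [ 0.14333984  0.02024158 -0.98946651  1.13381656]
 [ 0.          0.          0.          1.        ]] [[347.97391384   0.         260.04640486]
 [  0.         347.97391384 194.43045937]
 [  0.           0.           1.        ]] -0.09951795191860938
```

View pics/t0b.png

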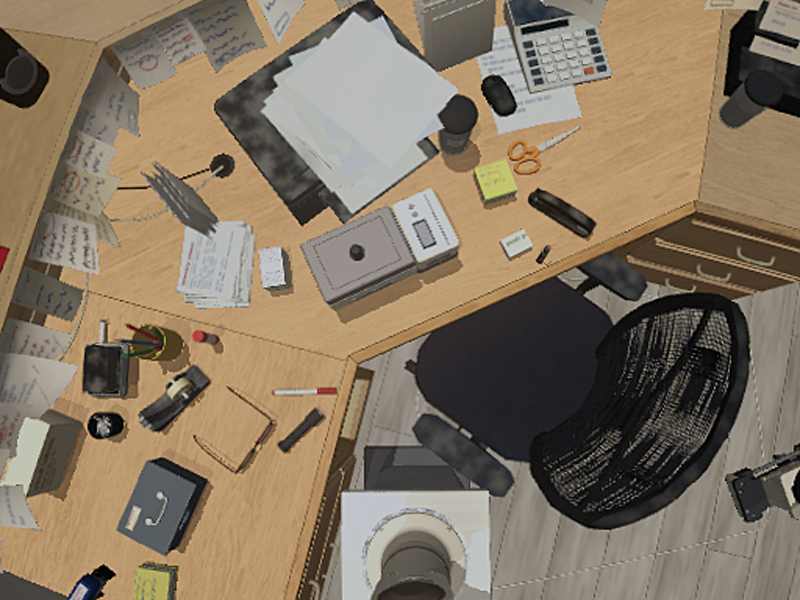

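View pics/s0b.png

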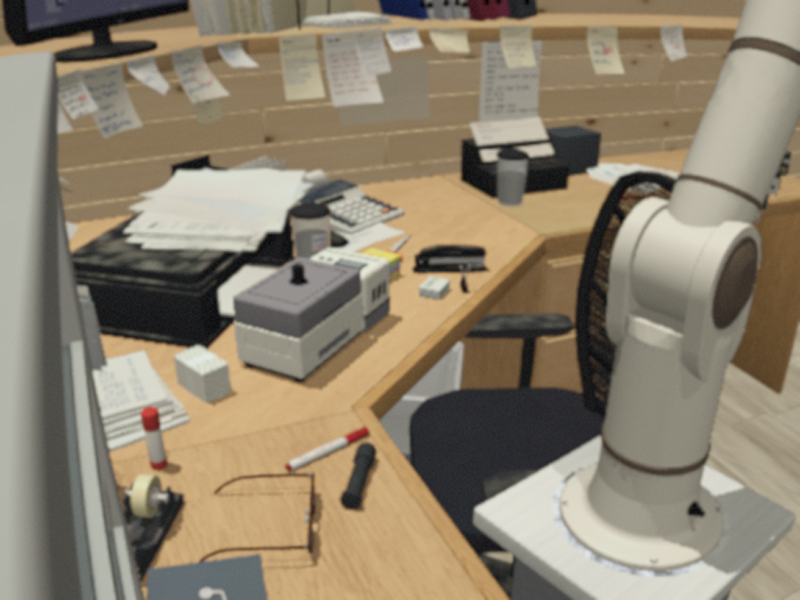

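The top view shows the cover's knob at (357,252) in the enlarged picture, with the printer body to its upper right. The card pack is at (272,268), the pen at (305,391), and the desk near (290,335) is free.

```bash
python3 - <<'E'
from h import *
L=load('t0');C=cloud(L);f=lambda x,y:C[int(y*.64),int(x*.64)].round(3)
for n,q in dict(knob=(357,251),padtop=(345,275),pack=(272,262),pen1=(276,391),pen2=(334,391),torch=(318,412),seam=(280,335),edge=(350,357),body=(430,225),glasses=(230,388),red=(205,336)).items(): print(n,f(*q))
k=at_z(L,[(357*.64,251*.64)],.164);print('knob',k)
# cover top: points z 0.125..0.14
Z=C[...,2];m=(Z>.122)&(Z<.142)&(np.hypot(C[...,0]-k[0,0],C[...,1]-k[0,1])<.14)&(L[1]>0)
m2=cv2.morphologyEx(m.astype(np.uint8),cv2.MORPH_OPEN,np.ones((3,3)))>0
r=cv2.minAreaRect(C[m2][:,:2].astype(np.float32)*1000);print(r,np.median(Z[m2]));print(cv2.boxPoints(r))
# free map of desk in x .3...8, y .0...45
P=C[(L[1]>0)];g=P[(P[:,0]>.35)&(P[:,0]<.65)&(P[:,1]>-.05)&(P[:,1]<.55)]
H=np.full((15,30),-9.)
for p in g:
    i,j=int((p[0]-.35)/.02),int((p[1]+.05)/.02); H[i,j]=max(H[i,j],p[2])
print('rows x from .63 down; cols y .53 -> -.05')
for i in range(14,-1,-1): print('%.2f'%(.36+.02*i),' '.join('%4d'%(H[i,j]*1000) if H[i,j]>-1 else '   ?' for j in range(29,-1,-1)))
E
```

```text
knob [0.64  0.107 0.162]
padtop [0.596 0.135 0.132]
pack [0.646 0.305 0.052]
pen1 [0.365 0.303 0.01 ]
pen2 [0.365 0.174 0.017]
torch [0.322 0.205 0.03 ]
seam [0.49  0.297 0.   ]
edge [ 0.44   0.139 -0.001]
body [ 0.702 -0.04   0.116]
glasses [ 0.372  0.409 -0.003]
red [0.481 0.439 0.079]
knob [[0.63725299 0.10512205 0.164     ]]
((642.442626953125, 108.94367980957031), (135.34075927734375, 200.8162384033203), 24.308320999145508) 0.13352265893379184
[[539.439    172.59367 ]
 [622.1043   -10.418898]
 [745.4462    45.293686]
 [662.78094  228.30626 ]]
rows x from .63 down; cols y .53 -> -.05
0.64  487  470  426  383   49   52   52   52   52   18   54   57   58   56    6    4  135  138  138  137  137  167  166  137  138  137  138  136  120  121
0.62  487  455  422  389   50   51   51   54   53   17    3   59   58   58    4    3    5  136  136  137  137  138  138  139  138  137  138  137  115  103
0.60  486  443  421  391   50   51   51   53   51   19    2   57   56   56    4    5    2  134  137  136  136  137  137  138  138  137  136    6    8    3
0.58  486  440  421  407   50   51   52 
[... 1119 characters left out ...]
    3    4    5    4    5    4    2    5    3    5   -2 -722 -698 -291 -279 -276
0.42  412  394   21   25    4    3    4    2    5    4    5    3    2    4    3    4    4    4    4    4    5    2  -23 -759 -759 -712 -706 -285 -278 -275
0.40  410  399   59   24   20    3    4    4    4    4    5    2    4    3    3    3    5    3    4    5    6   -3 -752 -756 -757 -752 -757 -281 -279 -275
0.38  404   74   75   64   23    5    5   14    3    4    5    3    4    5    2    5    4    5   12    5    6 -761 -759 -758 -757 -761 -753 -294 -281 -272
0.36  392   71   73   53    9    5    5   27   30    6    6    6   16   15   15   16   15   19   17    9    2 -759 -755 -754 -755 -761 -758 -758 -280 -276
```

```bash
python3 - <<'E'
from h import *
for n in('t0','s0'):
    L=load(n);C=cloud(L);P=C[L[1]>0]
    a=np.array([.211,-.615]);b=np.array([.638,.105]);u=(b-a)/np.linalg.norm(b-a)
    t=(P[:,:2]-a)@u;w=(P[:,:2]-a)@np.array([-u[1],u[0]])
    for k in range(0,9):
        m=(t>k*.1)&(t<k*.1+.1)
        print(n,k,[P[m&(w>q)&(w<q+.1)][:,2].max().round(2) if (m&(w>q)&(w<q+.1)).any() else None for q in(-.3,-.2,-.1,0,.1,.2)])
for z in(.28,): print(tool([.638,.105,z]))
E
```

```text
t0 0 [None, np.float64(0.25), np.float64(0.4), np.float64(0.4), np.float64(-0.76), np.float64(-0.75)]
t0 1 [np.float64(0.25), np.float64(0.26), np.float64(0.25), np.float64(0.25), np.float64(0.26), np.float64(0.24)]
t0 2 [np.float64(0.18), np.float64(0.07), np.float64(-0.02), np.float64(0.08), np.float64(0.25), np.float64(0.25)]
t0 3 [np.float64(0.0), np.float64(-0.26), np.float64(-0.26), np.float64(-0.26), np.float64(-0.02), np.float64(0.0)]
t0 4 [np.float64(0.06), np.float64(0.01), np.float64(-0.26), np.float64(-0.26), np.float64(-0.26), np.float64(-0.13)]
t0 5 [np.float64(0.05), np.float64(0.03), np.float64(0.01), np.float64(-0.26), np.float64(-0.26), np.float64(-0.13)]
t0 6 [np.float64(0.05), np.float64(0.12), np.float64(0.12), np.float64(0.01), np.float64(0.0), np.float64(-0.75)]
t0 7 [np.float64(0.05), np.float64(0.12), np.float64(0.14), np.float64(0.14), np.float64(0.01), np.float64(0.02)]
t0 8 [np.float64(0.23), np.float64(0.22), np.float64(0.17), np.float64(0.17), np.float64(0.14), np.float64(0.01)]
s0 0 [None, None, None, np.float64(0.33), None, None]
s0 1 [np.float64(0.25), np.float64(0.25), None, None, None, None]
s0 2 [np.float64(0.17), np.float64(0.06), np.float64(-0.09), None, None, None]
s0 3 [np.float64(-0.0), np.float64(-0.27), np.float64(-0.27), np.float64(-0.27), None, None]
s0 4 [np.float64(0.05), np.float64(-0.0), np.float64(-0.27), np.float64(-0.27), np.float64(-0.34), np.float64(-0.14)]
s0 5 [np.float64(0.05), np.float64(0.02), np.float64(0.0), np.float64(-0.27), np.float64(-0.27), np.float64(-0.14)]
s0 6 [np.float64(0.04), np.float64(0.12), np.float64(0.11), np.float64(0.0), np.float64(0.0), None]
s0 7 [None, np.float64(0.12), np.float64(0.13), np.float64(0.13), np.float64(0.0), np.float64(0.02)]
s0 8 [np.float64(0.22), np.float64(0.21), np.float64(0.16), np.float64(0.16), np.float64(0.13), np.float64(0.01)]
[ 0.63760357 -0.54150663 -0.05326204]
```

```bash
python3 -m jog '[[0.06,0,0,-0.06],[0.06,0,0,-0.12],[0.06,0,0,-0.16],[0.06,0.046,-0.039,-0.16],[0.06,0.092,-0.078,-0.16],[0.06,0.138,-0.117,-0.16],[0.06,0.184,-0.156,-0.16],[0.06,0.23,-0.195,-0.16],[0.06,0.276,-0.234,-0.16],[0.06,0.322,-0.273,-0.16],[0.06,0.368,-0.312,-0.16],[0.06,0.414,-0.351,-0.16]]' 25 || true
python3 -c "
from h import *
print(tool([.638,.105,.28]))"
```

```text
[ 0.63760357 -0.54150663 -0.05326204]Traceback (most recent call last):
ValueError: each row has 5 numbers
```

```bash
python3 -m jog '[[0.06,0,0,-0.06,0],[0.06,0,0,-0.12,0],[0.06,0,0,-0.16,0],[0.06,0.046,-0.039,-0.16,0],[0.06,0.092,-0.078,-0.16,0],[0.06,0.138,-0.117,-0.16,0],[0.06,0.184,-0.156,-0.16,0],[0.06,0.23,-0.195,-0.16,0],[0.06,0.276,-0.234,-0.16,0],[0.06,0.322,-0.273,-0.16,0],[0.06,0.368,-0.312,-0.16,0],[0.06,0.414,-0.351,-0.16,-0.093]]' 25
python3 -c "
from h import *
print(tool([.638,.105,.28]))"
```

```text
clock: 1.6
position: [0.4891, -0.1467, 0.3867]
eef_rot: [3.07, 0.663, -0.0]
ft_force: [1.5, -0.8, 0.1]
grip_width: 0.0601
grasp_force: 0.0
[ 0.2395121  -0.16786137  0.10646603]
```

```bash
python3 -m jog '[[0.06,0.048,-0.034,0.02,0],[0.06,0.096,-0.068,0.04,0],[0.06,0.144,-0.1,0.06,0],[0.06,0.192,-0.134,0.085,0],[0.06,0.2395,-0.168,0.106,0],[0.06,0.2395,-0.168,0.106,0],[0.06,0.2395,-0.168,0.106,0]]'
python3 - <<'E'
from h import *
L=snap('wrist','w1');print(L[4]); cv2.imwrite('pics/w1b.png',cv2.resize(L[0],(800,600)))
C=cloud(L);v=L[1]>0;Z=C[...,2]
near=v&(np.hypot(C[...,0]-.638,C[...,1]-.105)<.05)&(Z>.158)&(Z<.17)
print('knob',near.sum(),C[near].mean(0) if near.any() else None, cv2.minEnclosingCircle(C[near][:,:2].astype(np.float32)) if near.any() else 0)
s=monitor.read_state();print(s['position'])
E
```

```text
clock: 2.48
position: [0.6376, 0.1035, 0.2799]
eef_rot: [-3.071, -0.662, 0.003]
ft_force: [0.3, -0.3, 0.2]
grip_width: 0.0598
grasp_force: 0.0
[[ 4.11599507e-01 -9.11364825e-01  3.18989800e-05 -1.68023222e-01]
 [-8.74806348e-01 -3.95078795e-01  2.80404350e-01  5.48676223e-01]
 [-2.55538059e-01 -1.15442198e-01 -9.59881972e-01  6.15813778e-01]
 [ 0.00000000e+00  0.00000000e+00  0.00000000e+00  1.00000000e+00]]
knob 465 [0.6452674  0.11013177 0.16299601] ((0.6444423794746399, 0.10962258279323578), 0.010915053077042103)
[0.6378759  0.10219664 0.28055672]
```

View pics/w1b.png

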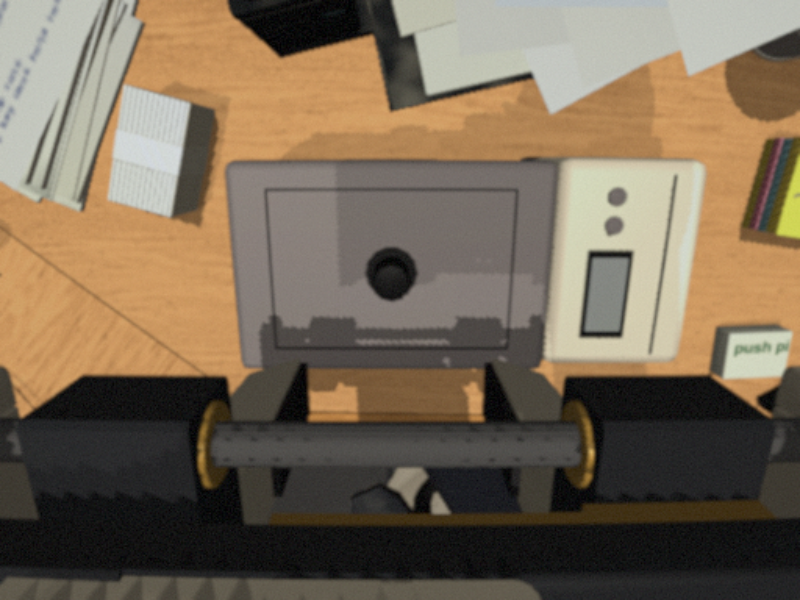

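The picture shows the knob at (391,273), and the cover's edges run parallel to the image axes, so the yaw is right. The measured radius of 10.9 mm and height of 163 mm match the description.

```bash
python3 -c "
from h import *
print(tool([.6442,.1095,.138]))"
```

```text
[ 0.00887297 -0.00416233  0.14254718]
```

```bash
python3 -m jog '[[0.06,0.009,-0.004,0.03,0],[0.06,0.009,-0.004,0.07,0],[0.06,0.009,-0.004,0.1,0],[0.06,0.009,-0.004,0.12,0],[0.06,0.009,-0.004,0.13,0],[0.06,0.009,-0.004,0.138,0],[0.06,0.009,-0.004,0.141,0],[0.06,0.009,-0.004,0.141,0],[0.015,0.009,-0.004,0.141,0],[0.01,0.009,-0.004,0.141,0],[0.01,0.009,-0.004,0.141,0],[0.01,0.009,-0.004,0.141,0]]' 25
```

```text
clock: 4.03
position: [0.6445, 0.1107, 0.1398]
eef_rot: [3.071, 0.661, 0.0]
ft_force: [-0.6, 0.8, 0.1]
grip_width: 0.0248
grasp_force: 0.0
```

```bash
python3 -m jog '[[0.005,0,0,0,0],[0.005,0,0,0,0],[0.005,0,0,0,0]]' 25;  python3 -m jog '[[0.005,0,0,-0.01,0],[0.005,0,0,-0.03,0],[0.005,0,0,-0.05,0],[0.005,0,0,-0.07,0],[0.005,0,0,-0.09,0],[0.005,0,0,-0.09,0],[0.005,0,0,-0.09,0]]' 25;python3 - <<'E'
from h import *
L=snap('wrist','w2'); cv2.imwrite('pics/w2b.png',cv2.resize(L[0],(800,600)))
print(tool([.455,.262,.235]))
E
```

```text
clock: 4.4
position: [0.6445, 0.1106, 0.1398]
eef_rot: [3.071, 0.661, 0.0]
ft_force: [-0.8, -0.1, -0.0]
grip_width: 0.0215
grasp_force: 25.0
clock: 5.28
position: [0.6441, 0.1104, 0.2293]
eef_rot: [3.071, 0.661, -0.001]
ft_force: [0.5, 0.4, -3.1]
grip_width: 0.021
grasp_force: 25.0
[-0.10982576 -0.21595118 -0.00597748]
```

View pics/w2b.png

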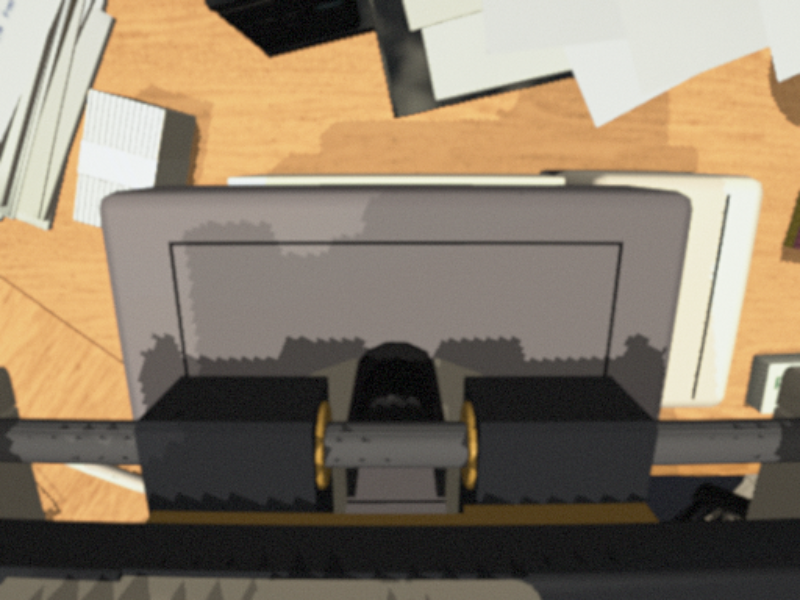

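The cover is lifted and hangs level. The knob is between the pads at (395,380) and the pack stands undisturbed at the left. Now I carry it over.

```bash
python3 -m jog '[[0.005,-0.01,-0.02,0,0],[0.005,-0.025,-0.05,0,0.05],[0.005,-0.042,-0.085,0,0.13],[0.005,-0.06,-0.12,0,0.21],[0.005,-0.078,-0.155,0,0.29],[0.005,-0.093,-0.185,0,0.36],[0.005,-0.105,-0.206,0,0.41],[0.005,-0.11,-0.216,0,0.424],[0.005,-0.11,-0.216,0,0.424],[0.005,-0.11,-0.216,0.02,0.424],[0.005,-0.11,-0.216,0.05,0.424],[0.005,-0.11,-0.216,0.06,0.424]]'
python3 - <<'E'
from h import *
L=snap('top','t2'); cv2.imwrite('pics/t2b.png',cv2.resize(L[0][120:312,100:356],(800,600),interpolation=cv2.INTER_CUBIC))
C=cloud(L);v=L[1]>0;Z=C[...,2]
z0=monitor.read_state();print(z0['position'],z0['eef_rot'],z0['grip_width'])
E
```

```text
clock: 6.82
position: [0.4554, 0.2604, 0.1678]
eef_rot: [3.14, -0.003, -0.004]
ft_force: [0.2, -0.1, -1.7]
grip_width: 0.0213
grasp_force: 25.0
[0.45513051 0.26060414 0.1674568 ] [ 3.14009700e+00 -2.36649172e-03 -5.14290717e-03] 0.02155287923127662
```

View pics/t2b.png

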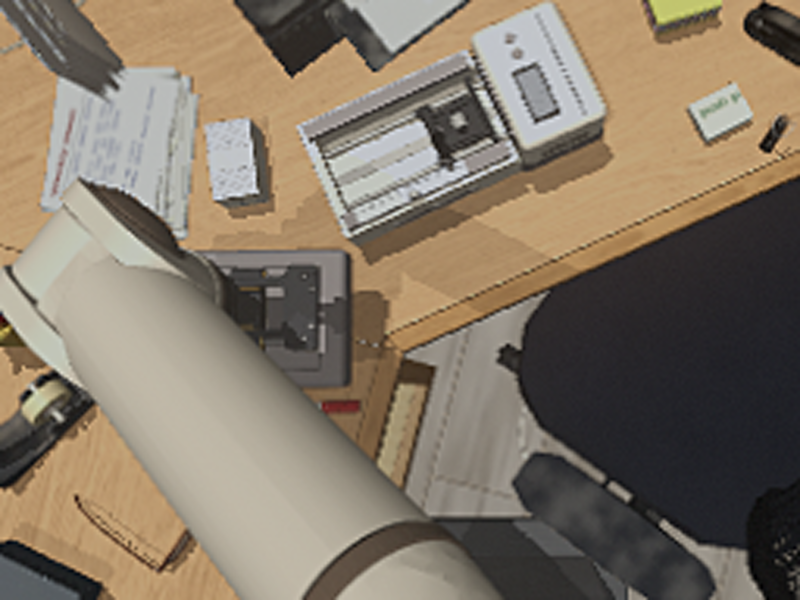

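The magazine is open, with the pusher at about (455,120). The cover hangs over the free patch, clear of the pen (340,407), the pack (235,160) and the magazine. I lower it slowly.

```bash
python3 -m jog '[[0.005,0,0,0.02,0],[0.005,0,0,0.045,0],[0.005,0,0,0.07,0],[0.005,0,0,0.09,0],[0.005,0,0,0.1,0],[0.005,0,0,0.105,0],[0.005,0,0,0.108,0],[0.005,0,0,0.109,0],[0.005,0,0,0.11,0],[0.005,0,0,0.11,0]]'
python3 -m jog '[[0.005,0,0,0.001,0],[0.005,0,0,0.002,0],[0.005,0,0,0.002,0]]'
```

```text
clock: 8.12
position: [0.4555, 0.2624, 0.0599]
eef_rot: [-3.141, 0.0, -0.001]
ft_force: [0.7, 0.2, -2.9]
grip_width: 0.0213
grasp_force: 25.0
clock: 8.5
position: [0.4553, 0.2623, 0.0576]
eef_rot: [3.141, -0.0, -0.0]
ft_force: [-0.9, -0.3, -2.5]
grip_width: 0.0216
grasp_force: 25.0
```

```bash
python3 -m jog '[[0.005,0,0,0.001,0],[0.005,0,0,0.0015,0],[0.005,0,0,0.002,0],[0.005,0,0,0.002,0]]'
python3 -m jog '[[0.005,0,0,0.0005,0],[0.005,0,0,0.001,0],[0.005,0,0,0.001,0]]'
```

```text
clock: 9.0
position: [0.4553, 0.2623, 0.0557]
eef_rot: [3.142, -0.0, -0.0]
ft_force: [1.3, 0.6, -2.1]
grip_width: 0.0215
grasp_force: 25.0
clock: 9.38
position: [0.4553, 0.2623, 0.0547]
eef_rot: [3.142, -0.0, -0.0]
ft_force: [0.5, 0.8, -2.4]
grip_width: 0.021
grasp_force: 25.0
```

```bash
python3 -m jog '[[0.005,0,0,0.0005,0],[0.005,0,0,0.001,0],[0.005,0,0,0.001,0]]'
python3 -m jog '[[0.005,0,0,0.0005,0],[0.005,0,0,0.001,0],[0.005,0,0,0.001,0]]'
```

```text
clock: 9.75
position: [0.4554, 0.2623, 0.0547]
eef_rot: [3.141, -0.0, 0.001]
ft_force: [-3.3, -2.1, 8.8]
grip_width: 0.0219
grasp_force: 25.0
clock: 10.12
position: [0.4554, 0.2623, 0.0546]
eef_rot: [3.14, -0.0, 0.002]
ft_force: [-5.9, -4.0, 19.6]
grip_width: 0.0213
grasp_force: 25.0
```

The cover is on the desk. I ease off the pressure, open the fingers and rise.

```bash
python3 -m jog '[[0.005,0,0,-0.0015,0],[0.005,0,0,-0.0015,0],[0.03,0,0,-0.0015,0],[0.06,0,0,-0.0015,0],[0.06,0,0,-0.0015,0],[0.06,0,0,-0.0015,0],[0.06,0,0,-0.02,0],[0.06,0,0,-0.06,0],[0.06,0,0,-0.11,0],[0.06,0,0,-0.16,0],[0.06,0,0,-0.19,0],[0.06,0,0,-0.19,0]]'
python3 - <<'E'
from h import *
L=snap('wrist','w3');v=snap('top','t3')
Z=cloud(L); m=(L[1]>0)&(abs(Z[...,2]-.049)<.008)&(abs(Z[...,0]-.455)<.1)&(abs(Z[...,1]-.262)<.14)
print(np.median(Z[m][:,2]),cv2.minAreaRect(Z[m][:,:2].astype(np.float32)*1000))
# grip target guess
c=np.array([.6442,.1095]);ex=np.array([.4115,-.9114])
g=c+.03*ex;print(g,tool([*g,.245]))
E
```

```text
clock: 11.62
position: [0.4569, 0.2636, 0.2466]
eef_rot: [-3.139, -0.0, -0.01]
ft_force: [-0.4, -0.8, 0.2]
grip_width: 0.0603
grasp_force: 0.0
0.048391208202827635 ((472.4786376953125, 262.5645446777344), (164.23590087890625, 199.89633178710938), 0.13793683052062988)
[0.656545 0.082158] [ 0.20136124  0.17989346 -0.00161151]
```

```bash
python3 -m jog '[[0.05,0.035,0.03,-0.02,-0.07],[0.05,0.07,0.062,-0.03,-0.15],[0.05,0.105,0.093,-0.03,-0.23],[0.05,0.14,0.125,-0.03,-0.31],[0.05,0.17,0.152,-0.03,-0.37],[0.05,0.19,0.17,-0.03,-0.41],[0.05,0.2014,0.18,-0.03,-0.424],[0.05,0.2014,0.18,-0.03,-0.424],[0.05,0.2014,0.18,-0.03,-0.424]]'
python3 - <<'E'
from h import *
L=snap('wrist','w4');snap('top','t4')
cv2.imwrite('pics/w4b.png',cv2.resize(L[0],(800,600),interpolation=cv2.INTER_CUBIC))
Z=cloud(L); ex=np.array([.4115,-.9114]);m=(L[1]>0)&(abs(Z[...,2]-.125)<.006)&(np.hypot(Z[...,0]-.656,Z[...,1]-.082)<.03)
P=Z[m];print(m.sum(),P.mean(0),cv2.minAreaRect(P[:,:2].astype(np.float32)*1000))
E
```

```text
clock: 12.85
position: [0.6556, 0.084, 0.2725]
eef_rot: [-3.07, -0.663, 0.001]
ft_force: [0.8, 0.2, -0.1]
grip_width: 0.05
grasp_force: 0.0
370 [0.65733109 0.08244979 0.12369742] ((656.6503295898438, 82.00981903076172), (29.824657440185547, 12.885489463806152), 24.160633087158203)
```

View pics/w4b.png

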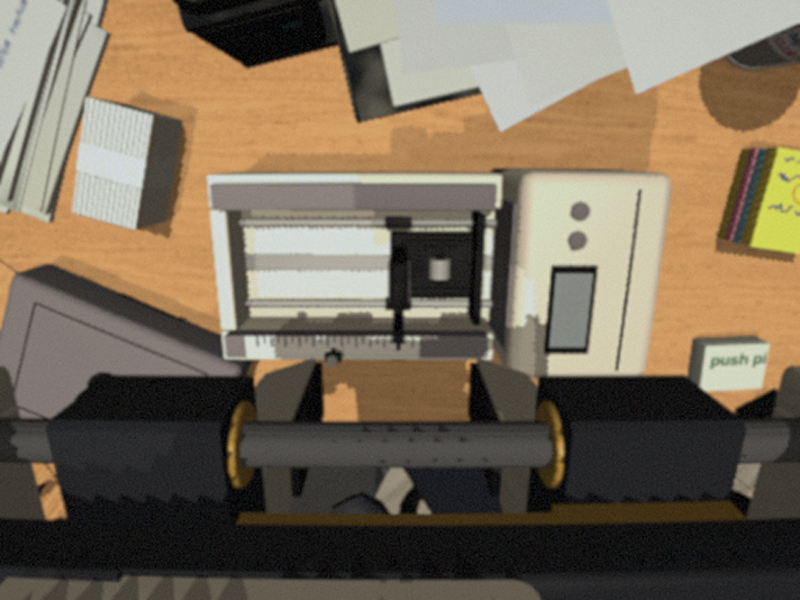

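The grip top is at about (399,265), the index tip at (398,345), and the fill pointer at (334,355) on the near rim. I enlarge that area.

```bash
python3 - <<'E'
from h import *
L=load('w4')
cv2.imwrite('pics/c4.png',cv2.resize(L[0][195:240,200:275],(750,450),interpolation=cv2.INTER_CUBIC))
E
```

```text
(no output)
```

View pics/c4.png

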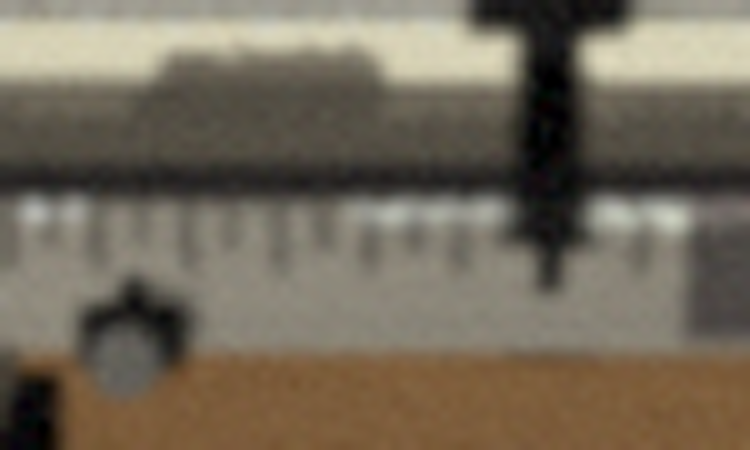

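```bash
python3 - <<'E'
from h import *
L=load('w4');ex=np.array([.4115,-.9114])
for z in(.095,.098,.101):
  a=at_z(L,[(212.95,223.),(254.35,223)],z);print(z,a.round(4),a[:,:2]@ex, (a[0]-a[1])[:2]@ex)
g=np.array([.6567,.082]);print('grip',g@ex, tool([*g,.098]))
E
```

```text
0.095 [[0.5882 0.1027 0.095 ]
 [0.6072 0.0607 0.095 ]] [0.14847257 0.19451941] -0.0460468407694681
0.098 [[0.5894 0.1028 0.098 ]
 [0.6082 0.0612 0.098 ]] [0.1488729  0.19450732] -0.04563441695890604
0.101 [[0.5906 0.1029 0.101 ]
 [0.6093 0.0617 0.101 ]] [0.14927323 0.19449522] -0.045221993148344096
grip 0.19549724999999996 [-7.39059502e-05  2.18752336e-03  1.75021028e-01]
```

```bash
python3 -m jog '[[0.05,0,0.001,0.04,0],[0.05,0,0.002,0.08,0],[0.05,0,0.002,0.12,0],[0.05,0,0.002,0.15,0],[0.05,0,0.002,0.168,0],[0.05,0,0.002,0.177,0],[0.05,0,0.002,0.177,0],[0.02,0,0.002,0.177,0],[0.005,0,0.002,0.177,0],[0.005,0,0.002,0.177,0],[0.005,0,0.002,0.177,0],[0.005,0,0.002,0.177,0]]' 40
python3 -m jog '[[0.005,0,0,0,0],[0.005,0,0,0,0],[0.005,0,0,0,0]]'
```

```text
clock: 14.45
position: [0.6567, 0.0828, 0.0961]
eef_rot: [-3.068, -0.663, 0.001]
ft_force: [-3.1, 4.6, 3.0]
grip_width: 0.0118
grasp_force: 40.0
clock: 14.82
position: [0.6567, 0.0827, 0.0961]
eef_rot: [-3.069, -0.663, 0.001]
ft_force: [-2.5, 3.9, 3.8]
grip_width: 0.0116
grasp_force: 40.0
```

Gripped at 11.6 mm, which matches the 12 mm fin. Now pull along −y of the tool.

```bash
python3 -m jog '[[0.005,0,-0.005,0,0],[0.005,0,-0.012,0,0],[0.005,0,-0.02,0,0],[0.005,0,-0.028,0,0],[0.005,0,-0.035,0,0],[0.005,0,-0.041,0,0],[0.005,0,-0.044,0,0],[0.005,0,-0.044,0,0],[0.005,0,-0.044,0,0]]'
python3 - <<'E'
from h import *
L=snap('wrist','w5');S=snap('scene','s5');T=snap('top','t5')
ex=np.array([.4115,-.9114]);print(monitor.read_state()['position'][:2]@ex)
def pr(L,X):
    p,d,K,k1,T=L;return cv2.projectPoints(np.array([X],float),cv2.Rodrigues(T[:3,:3])[0],T[:3,3],K,np.array([k1,0,0,0,0.]))[0].ravel()
im=[]
for M in(L,S,T):
    u,v=pr(M,[.589,.1028,.098]).astype(int);print(u,v)
    c=M[0][max(v-30,0):v+30,max(u-40,0):u+40];im.append(cv2.resize(c,(400,300),interpolation=cv2.INTER_CUBIC))
im.append(cv2.resize(L[0],(400,300)))
cv2.imwrite('pics/m5.png',np.vstack([np.hstack(im[:2]),np.hstack(im[2:])]))
E
```

```text
clock: 15.95
position: [0.6412, 0.1171, 0.0961]
eef_rot: [3.068, 0.656, 0.003]
ft_force: [1.9, -3.9, 1.7]
grip_width: 0.0122
grasp_force: 40.0
0.15724108278642737
238 334
204 197
231 180
```

View pics/m5.png

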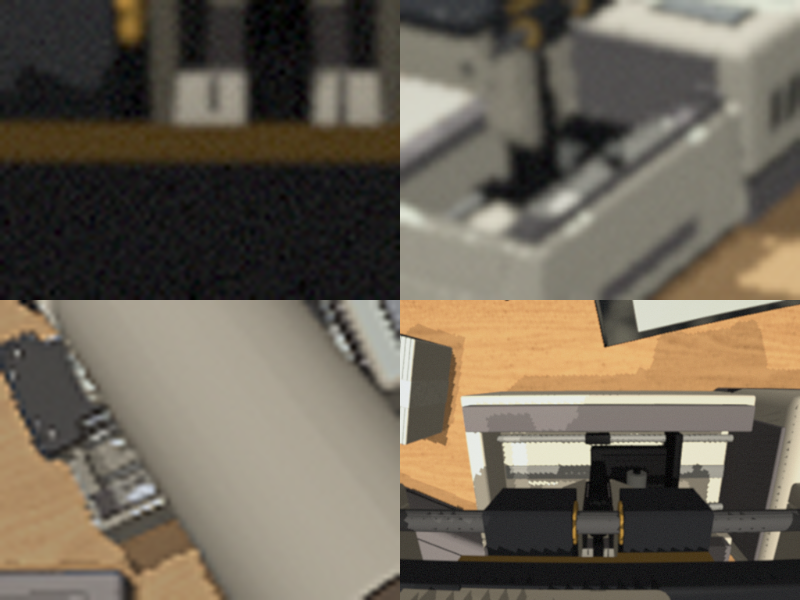

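The wrist view shows the rim's scale beside the index, between the fingers, at (215,95) and (345,95) in the upper-left crop. The pointer itself is hidden. Its offset to the 5 mm ticks is known from the earlier crop, about 0.7 mm to −x of a short tick, so I can use the ticks. The measured pull is short of the command, so I pull on.

```bash
python3 -m jog '[[0.005,0,-0.002,0,0],[0.005,0,-0.005,0,0],[0.005,0,-0.007,0,0],[0.005,0,-0.008,0,0],[0.005,0,-0.008,0,0],[0.005,0,-0.008,0,0],[0.005,0,-0.008,0,0]]'
python3 - <<'E'
from h import *
L=snap('wrist','w6');S=snap('scene','s6')
ex=np.array([.4115,-.9114]);s=monitor.read_state();print(s['position'][:2]@ex,R.from_rotvec(s['eef_rot']).as_matrix()[:2,1])
a=cv2.resize(L[0][310:345,215:295],(800,350),interpolation=cv2.INTER_CUBIC)
b=cv2.resize(S[0][165:225,150:250],(415,250),interpolation=cv2.INTER_CUBIC);
b2=cv2.resize(load('s5')[0][165:225,150:250],(385,250),interpolation=cv2.INTER_CUBIC)
cv2.imwrite('pics/m6.png',np.vstack([np.clip(a*1.8,0,255).astype(np.uint8),np.hstack([b,b2])]))
E
```

```text
clock: 16.98
position: [0.6381, 0.1242, 0.0961]
eef_rot: [3.068, 0.656, 0.003]
ft_force: [1.4, -4.9, 2.8]
grip_width: 0.0117
grasp_force: 40.0
0.14941109979721232 [ 0.40862172 -0.91269257]
```

View pics/m6.png

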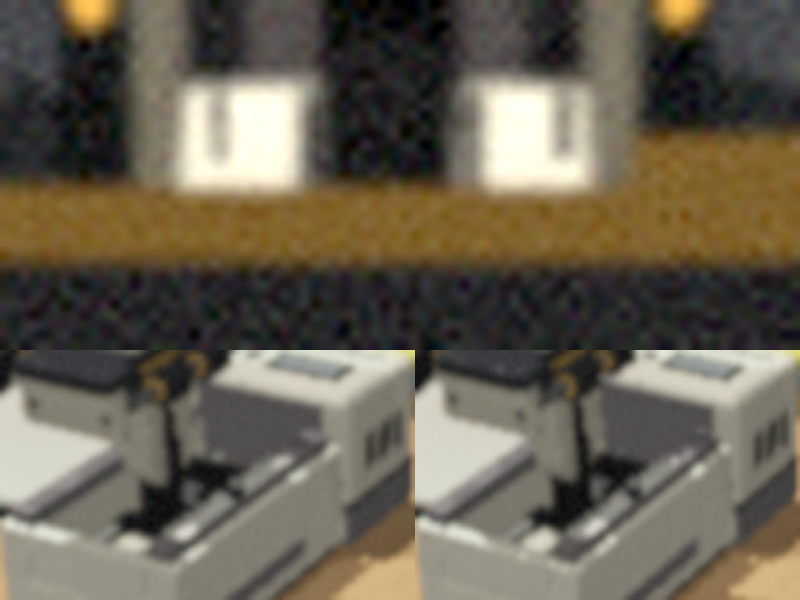

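The crop shows scale ticks at (221,130) and (565,130), left and right of the fin and index. I compare them with the ticks seen from above.

```bash
python3 - <<'E'
from h import *
ex=np.array([.4115,-.9114])
L=load('w4')
for x in(97,140,187,232,280,325,370,415,460,640): print(x,(at_z(L,[(200+(x+.5)/10-.5,219.)],.095)[0,:2]@ex*1000).round(2),end='; ')
L=load('w6');print()
for x in(221,565): print(at_z(L,[(215+(x+.5)/10-.5,323.)],.095).round(4),(at_z(L,[(215+(x+.5)/10-.5,323.)],.095)[0,:2]@ex*1000).round(2))
# black pusher edges in w5/w6/w4: face plate row profile
p=L[0].astype(int).sum(2)
for n in('w4','w5','w6'):
    M=load(n);d=cloud(M);m=(M[1]>0)&(abs(d[...,2]-.084)<.003)&(abs(d[...,:2]@np.array([.9114,.4115])-np.array([.6442,.1095])@np.array([.9114,.4115]))<.05)
    q=d[m][:,:2]@ex*1000;h=np.histogram(q,bins=np.arange(140,280,4));print(n,h[0])
    g=M[0].sum(2,dtype=int)
np.set_printoptions(linewidth=250)
for n in('w4','w5','w6'):
    M=load(n);ez=np.array([.9114,.4115]);c=np.array([.6442,.1095])
    pts=np.array([[*(c+ex*t+ez*.025),.084] for t in np.arange(-.06,.115,.001)])
    uv=cv2.projectPoints(pts,cv2.Rodrigues(M[4][:3,:3])[0],M[4][:3,3],M[2],np.array([M[3],0,0,0,0.]))[0].astype(np.float32)
    v=cv2.remap(M[0].mean(2).astype(np.float32),uv,None,cv2.INTER_LINEAR).ravel();print(n,v.astype(int))
E
```

```text
97 144.53; 140 149.3; 187 154.52; 232 159.51; 280 164.83; 325 169.82; 370 174.8; 415 179.78; 460 184.77; 640 204.7; 
[[0.5902 0.1133 0.095 ]] 139.57
[[0.5983 0.0949 0.095 ]] 159.67
w4 [  6   7   7   7   7   7   7   7   7   7   7   5  11   8  12   6   8   6
   8   6   7   7   6   6   7   7   7 267 127   7  36 111   0   0]
w5 [  0   0  33  34  28  51  13   0   0   0   0   0   0   0   0   0   0 194
 499  93   0   0   0   0   0   0  15  35  40  33  49 853   6   0]
w6 [ 32  36  24  53  12   0   0   0   0   0   0   0   0   0   0 160 508 117
   0   0   0   0   0   0  15  34  40  38  36  33  42 862   4   0]
w4 [213 214 212 214 215 214 214 214 214 214 213 214 217 215 215 215 215 215 215 216 215 214 215 213 214 214 215 215 215 215 215 215 215 216 215 214 216 216 212 214 215 214 214 216 215 214 214 215 214 214 214 213 213 215 215 216 216 215 214 214 214 215
 215 214 216 214 215 214 215 214 214 214 211 207 204 203 204 203 205 201 203 205 199 171 120  66  36  30  31  34  31  30  32  32  29  32  31  29  28  32  35  30  27  29  28  34  32  28  28  31  30  28  27  28  31  31  30  29  32  29  29  28 
[... 927 characters left out ...]
9 219 218 218 221 218 218 219 219 218 220 219 218 219 218 218 219 220 219 218 219 219 219 219 220 218 219 219 220 219 219 218 219 219 220 219 219 219 218 126  26  23  31  29  33  28  32  22  22  19  20  21  20  20  21  18  19  19  22  19  15  18
  20  15  19  22  15  23  20  21  20  15  21  23  23  19  23  15  19  16  17  20  15  16  16  21   4  16  23  20  16  18  19   1   6  14   9   7  18  23  29  26  24  88 207 219 216 217 218 218 218 217 217 218 218 218 217 218 217 218 217 216 219 218
 218 218 218 217 217 217 217 217 217 217 216 217 217 216 216 217 218 185  71  35  40  42  38  41  39  38  41  40  40  36  41  41  41  40  39  39  38  39  41  39  39  38  40  38  41  36  37  41  41  40  38]
```

By the same scale, the index block (crop 310–455, centre 382) is at 149.0 mm and the pointer is at 148.6–149.2 mm. They're level. I check that it holds steady, then hand in.

```bash
python3 -m jog '[[0.005,0,0,0,0],[0.005,0,0,0,0],[0.005,0,0,0,0],[0.005,0,0,0,0]]' && python3 -c "
from h import *
s=monitor.read_state();print(s['position'][:2]@[.4115,-.9114],s['grip_width'])
print(workorder.finish_job())"
```

```text
clock: 17.58
position: [0.638, 0.1242, 0.0961]
eef_rot: [3.068, 0.656, 0.003]
ft_force: [2.3, -5.4, 1.2]
grip_width: 0.0118
grasp_force: 40.0
0.1493587102368473 0.011815426766000626
the job is handed in; nothing more can be done
None
```

I set the cover down knob up on the clear patch, and the arm is holding the pusher with its index level with the fill pointer to within about 0.5 mm, judged from the scale ticks because the gripper hides the pointer; the job was handed in at 17.6 s.

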